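# Feed the bit rack past the sharpener's spring gate

### The job

Hold the yellow spring gate of the sharpener's infeed chute swung open with one fingertip and, while it is held, push the wooden rack of bits along the chute with the other finger, past the gate and fully home against the black end stop. Keep the gate from pressing on the rack; then let the gate swing fully shut behind the rack and leave everything. Never lift or tip the rack, and leave the other things on the bench where they are.

Things in the scene. Friction and masses are not known exactly. Their poses are not given: they have to be found in the camera images.
- station: fixed infeed chute with aluminium walls on a dark steel base plate, ending in a black sharpener housing (x 0.104 to 0.249, y -0.085 to 0.045, top z 0.094). Origin: bench level, on the chute's centre line, under the closed gate's red tongue. +x = travel along the chute, +y = the gate's side, z up. Base plate x -0.205 to 0.275, y -0.065 to 0.085; its top, z 0.006, is the chute floor
- chute_mouth (a point): middle of the chute floor at its open entry end (station x -0.20, y 0, z 0.006); axes as the station's. The chute is 68 mm wide inside and open above; its two walls are 6 mm thick, tops at z 0.026, and run 300 mm from here to the end stop
- end_stop (a point): foot of the black rubber end stop's face, on the centre line (station x 0.098, y 0, z 0.006), top at z 0.034; axes as the station's. The rack's leading face touches it when home: rack origin then at station x 0.056, rear face 7 mm beyond the tongue
- bit_rack: loose wooden block 84 mm (x, along the chute) x 64 mm (y) x 55 mm tall, with nine short bits standing up to 23 mm above it, about 0.4 kg, standing in the chute before the gate. Origin: centre of its underside; +x points to its leading face; its rear face is at x -0.042
- gate (a joint): swing angle (rad) of the yellow gate about an upright pin: 0 shut, up to 0.6 as its free end swings outward (station +y). The red tongue is clear of the chute from 0.14. Pushing the rack against the tongue does not open it. A spring (0.4 N m shut, plus 0.8 N m/rad; damping 0.5 N m s/rad) swings it shut by itself within about 1.5 s of release
- gate_hinge (a point): top of the gate's fixed hinge pin (station x 0.150, y 0.060, z 0.081), 10 mm diameter
- gate_end (a point): upper inner edge of the yellow gate panel at its free, upstream end (shut: station x -0.180, y 0.047, z 0.070). The panel, 8 mm thick, 325 mm long, z 0.014 to 0.070, runs from here to the hinge just outside the +y wall (5 mm gap when shut). It stands above the walls: a fingertip just above the walls can push its smooth inner face outward and slide along it
- tongue_tip (a point): end of the gate's low red tongue (shut: station x 0, y 0.016, z 0.013). The tongue, 14 mm wide along x, z 0.009 to 0.016, is rigid with the panel and reaches through a window in the +y wall into the chute to block the rack
- oil_bottle: small round green bottle of honing oil with a red cap, 44 mm diameter, 110 mm tall, beside the chute; leave alone. Origin: centre of its underside
- stone: reddish sharpening stone 150 x 50 x 22 mm, lying beside the chute; leave alone. Origin: centre of its underside
- paste_tin: flat pale metal tin with a white lid, 52 mm diameter, 35 mm tall, beside the gate's hinge; leave alone. Origin: centre of its underside
- screwdriver: screwdriver lying on the bench; leave alone
- cup: blue plastic cup, 72 mm diameter, 90 mm tall; leave alone. Origin: centre of its underside
- brush: brush lying on the bench; leave alone
- wood_block: dark wood offcut 90 x 60 x 40 mm; leave alone. Origin: centre of its underside
There are look-alikes about, which are no part of the job. What is meant by the bit_rack is not green or red, and is the smaller of those in its own colour.

How it is judged:
By the outcome, as a careful person would: the job done as asked, in the order asked, and still so for the second after the job is handed in, with the robot touching nothing.
It also fails if it takes over 43 s, if anything falls off the work surface, if the arm or the gripper's body presses on something with over 40 N, if the wrist force passes 120 N, or if a joint passes its speed limit or range.

### The arm

A 6-joint arm with a two-finger parallel gripper is mounted at the origin on the work surface. World frame = base frame: x ahead of the robot, y to its left, z up, the work surface at z = 0. Lengths are in mm, angles in rad, forces in N, time in s.
With the tool pointing down it reaches from about 300 to 775 mm from the base axis. Payload 14.6 kg.
Tool frame: the origin (TCP) lies at the very end of the fingers, on their centre line; the grasp point (between the pads) lies 19 mm behind it; z points along the fingers, y is the line along which they close (so a half turn about z gives the same grasp; the last joint's range is limited). The gripper opens to 94 mm and grips with 3 to 60 N. Pads are 16 mm wide; open, the fingers measure 119 mm over their backs; the gripper's body (75 mm by 177 mm) begins 78 mm behind the grasp point.
Start: joints at [-1.208, 0.3, 1.521, -0, 1.321, -0.067], TCP at [229.171, -499.97, 205.446] pointing down, gripper open.
Joint ranges: [-3.03, 3.03], [-0.79, 2.21], [0.23, 2.52], [-1.04, 4.18], [0, 3.07], [-2.55, 2.55]. Speed limits (rad/s): [2.22, 2.22, 2.57, 3.14, 3.14, 3.14].

### API

Orientations are given as [roll, pitch, yaw] about the fixed x, y, z axes, in that order (R = Rz(yaw) Ry(pitch) Rx(roll)).
In Python, from cell import manip gives the robot as it stands.
- The arm moves only by the tool servo_tool, never from a script. Its argument "motion" is a list that holds one entry, the list of rows, each a list of 7 numbers: the shift along the world's x, y, z as a fraction of full scale, then the turn, a rotation vector about the world's x, y, z as a fraction of full scale, then the closure, from 0 (fully open) to 1 (shut). In form: [[[x, y, z, rx, ry, rz, gripper], ...]]. A call has 1 to 10 rows; each row is the pose to reach, as a shift and turn from the pose commanded when the call began, turning the shorter way round; what a row does not reach only later rows make up. Full scale, the value 1, is 0.5 m for a shift and pi rad for a turn. A row lasts 1/10 s, in which the tool goes at most 50 mm and 8.59 degrees, less where a joint would pass 70% of its speed; a pose out of reach is approached as far as the arm can. A call with a number of a shift or a turn outside -1 to 1 is refused whole. A call with a gripper value outside its range is refused whole. The fingers move at their own pace and stop on an object; "newtons" is the grip in N (left out, the last holds). Time passes only in rows, so rows that repeat a pose let the fingers close. It gives the time, the measured TCP pose, the force, the opening and the grip force at its end, in the units of the state.
- manip.read_state(): the state, without advancing time (a new reading comes with each control period).
- manip.camera(name): name is "scene" or "side" or "wrist"; returns a dict with "frame" (400x640x3 uint8, red, green, blue), "range_z" (400x640 float32, mm along the optical axis (not along the pixel's ray), 0 where there is no reading), "vfov" (degrees; the focal length in pixels is half the picture's height over the tangent of half this angle, whatever the lens; pixels are square), "cx", "cy" (the principal point, pixels), "cam_to_world" (4x4, takes a point from camera to world coordinates). Camera axes: x right, y down, z forward; pixel columns grow to the right and rows downward; lengths in mm; the calibration is good to about 2 mm. A picture is of the moment at which its call begins.
- manip.sign_off(): hands the job in; it is judged then, once.
The state is a dict: "clock": time; "joints": joint angles; "qd": joint speeds; "effort": joint torques, N m; "eef_pos": TCP position; "eef_rot": TCP orientation; "wrist_force": force on the tool from outside, world axes, zero at the start; "moment": the same for the moment, N m; "finger_gap": finger opening in mm; "finger_force": force on a finger pad.
Only numpy, scipy, OpenCV 4.12 (cv2) and the standard library are available. Lean on these libraries where they do the work, as an engineer would, in place of code of your own. Each camera call takes 0.05 s, during which the arm holds its last target. There are 200 camera calls.

## Working session

There is one attempt and no reset: what is moved stays moved. The work goes in short steps, Python scripts to look and compute and a tool call to move; the robot and the scene stay as the last step left them, time stands still between calls to the robot, and variables do not carry over. Pictures are saved under pics/ and viewed, at most 10 in all, crops included, and the job is handed in when it is done.

Besides the shell and the picture viewer there is one more tool, called after "Call:" as name(argument=value, ...) on one line, values as JSON. servo_tool: Moves the arm, as the interface text tells. Its arguments: {"type":"object","properties":{"motion":{"type":"array"},"newtons":{"type":"number"}},"required":["motion"]}

```bash
mkdir -p pics
cat > h.py <<'E'
from cell import manip
import numpy as np, cv2
def cam(n):
    c=manip.camera(n); f=200/np.tan(np.radians(c["vfov"])/2)
    z=c["range_z"]; v,u=np.mgrid[:400,:640]
    P=np.stack([(u-c["cx"])/f*z,(v-c["cy"])/f*z,z,np.ones_like(z)],-1)@np.array(c["cam_to_world"]).T
    P=P[...,:3]; P[z==0]=np.nan
    return c["frame"],P,c,f
E
python3 - <<'E'
from h import *
for n in("scene","side"):
    f,P,c,_=cam(n); cv2.imwrite(f"pics/{n}1.png",f[...,::-1]); np.save(n+"P.npy",P);np.save(n+"F.npy",f)
print(manip.read_state())
E
```

```text
{'clock': 0.1, 'joints': array([-1.20757633e+00,  3.00361971e-01,  1.52152199e+00,  1.04516416e-05,
        1.32067279e+00, -6.66002396e-02]), 'qd': array([-5.22321595e-05,  5.02977589e-04, -2.36327575e-03, -5.15014882e-05,
        1.70549487e-04,  2.15979823e-04]), 'effort': array([ 2.40347952e-03, -5.32644224e+01, -3.53284907e+01,  7.09974999e-02,
        2.34695437e-02, -4.21096638e-05]), 'eef_pos': array([ 229.10723247, -499.75794779,  204.97118066]), 'eef_rot': array([-3.14063137e+00, -7.42629784e-05,  4.29817613e-01]), 'wrist_force': array([-1.01617803,  0.19698787,  0.10421716]), 'moment': array([-0.05546174,  0.03523164, -0.04912408]), 'finger_force': 0.0, 'finger_gap': 94.14488365632765}
```

View pics/scene1.png

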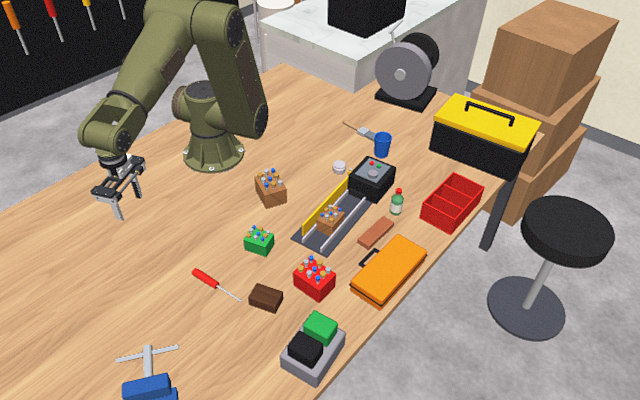

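View pics/side1.png

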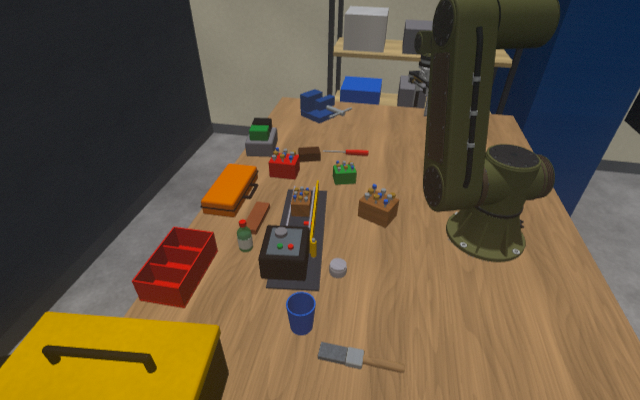

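The scene view shows two brown racks, a larger one at (270,187) and a smaller one standing in the chute at (329,217). The green (258,240) and red (314,278) racks are look-alikes. The one at (329,217) fits: it is brown, the smaller of the two, and in the chute before the gate. I'll check that in an enlarged crop and measure the station.

Run:
```python
from h import *
for n,box in(("scene",(285,150,400,255)),("side",(255,180,335,295))):
    P=np.load(n+"P.npy");F=np.load(n+"F.npy")
    u0,v0,u1,v1=box
    p=P[v0:v1,u0:u1].reshape(-1,3);c=F[v0:v1,u0:u1].reshape(-1,3).astype(int)
    hsv=cv2.cvtColor(F[v0:v1,u0:u1],cv2.COLOR_RGB2HSV).reshape(-1,3).astype(int)
    yel=(hsv[:,0]>20)&(hsv[:,0]<32)&(hsv[:,1]>180)&(hsv[:,2]>110)&(p[:,2]>15)&(p[:,2]<85)
    y=p[yel]; print(n,"yel",len(y),np.percentile(y[:,2],[2,50,98]))
    l=cv2.fitLine(y[:,:2].astype(np.float32),cv2.DIST_HUBER,0,.01,.01).ravel()
    t=(y[:,:2]-l[2:])@l[:2]; print("line",l,np.degrees(np.arctan2(l[1],l[0])),"ends",l[2:]+l[:2]*t.min(),l[2:]+l[:2]*t.max())
    h=(hsv[:,2]<70)&(abs(p[:,2]-94)<5); print("house",h.sum(),cv2.minAreaRect(p[h][:,:2].astype(np.float32)))
    w=(hsv[:,0]>5)&(hsv[:,0]<20)&(hsv[:,1]>90)&(abs(p[:,2]-61)<4); print("racktop",w.sum(),cv2.minAreaRect(p[w][:,:2].astype(np.float32)))
    b=(abs(p[:,2]-6)<3)&(hsv[:,2]<110)&(hsv[:,1]<90);print("base",b.sum(),cv2.minAreaRect(p[b][:,:2].astype(np.float32)))
P=np.load("sceneP.npy")
F=np.load("sceneF.npy")[150:255,240:400];cv2.imwrite("pics/crop.png",cv2.resize(F,None,fx=5,fy=5,interpolation=3)[...,::-1])
```

```text
scene yel 491 [21.00429317 53.28652996 72.62860335]
line [ 1.2684634e-01 -9.9192238e-01  5.7344635e+02  2.2306980e+01] -82.7126 ends [548.99306472 213.52858233] [ 590.69230014 -112.55417035]
house 213 ((616.873046875, 246.01080322265625), (126.51388549804688, 147.38026428222656), 7.173067092895508)
racktop 379 ((667.9249267578125, 2.3992767333984375), (275.4277038574219, 427.4207763671875), 67.15159606933594)
base 724 ((612.9984741210938, 24.9036865234375), (148.96417236328125, 320.2429504394531), 6.638545036315918)
side yel 227 [20.77452907 67.59169289 72.10254554]
line [ 1.4363866e-01 -9.8963022e-01  5.5733905e+02  1.0580057e+02] -81.74154 ends [539.53825098 228.44310363] [ 587.6228423  -102.84630184]
house 459 ((612.0164184570312, 254.62867736816406), (125.39221954345703, 141.3851776123047), 7.826440334320068)
racktop 227 ((617.4047241210938, 122.26199340820312), (127.40258026123047, 414.39654541015625), 4.204917907714844)
base 1528 ((580.8482666015625, 107.169189453125), (187.7427520751953, 481.2222595214844), 7.142940044403076)
```

View pics/crop.png

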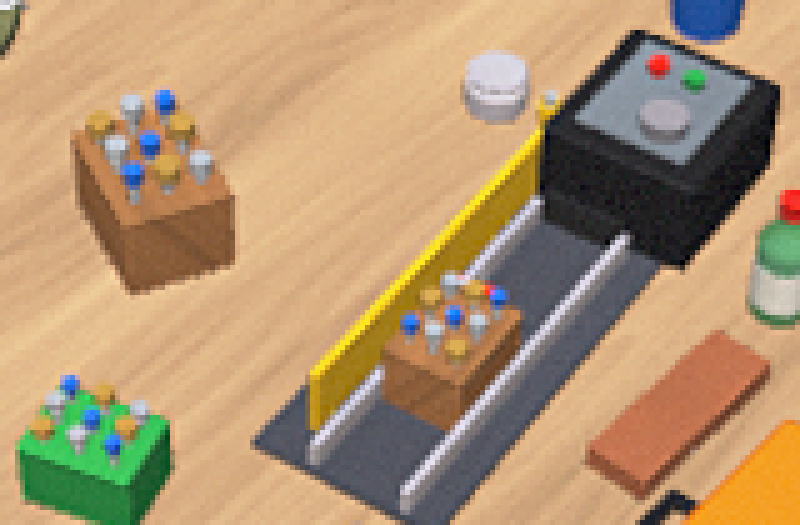

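The crop confirms it: the small brown rack at crop (455,360) stands between the chute walls beside the yellow gate, with the red tongue just ahead of it at crop (490,290). The bigger brown rack at crop (150,200) is out on the bench. Next I measure the rack and the neighbouring objects in station coordinates.

```bash
cat >> h.py <<'E'
A=np.radians(97.3); O=np.array([617.1,72.4])
R=np.array([[np.cos(A),-np.sin(A)],[np.sin(A),np.cos(A)]])
def st(p): q=np.array(p,float).copy(); q[...,:2]=(q[...,:2]-O)@R; return q
def wd(x,y): return O+R@np.array([x,y])
E
python3 - <<'E'
from h import *
for n in("scene","side"):
    S=st(np.load(n+"P.npy")).reshape(-1,3);F=np.load(n+"F.npy")
    hsv=cv2.cvtColor(F,cv2.COLOR_RGB2HSV).reshape(-1,3).astype(int)
    pc=lambda m,k:(m.sum(),np.percentile(S[m][:,k],[1,5,50,95,99]).round(0))
    inb=(S[:,0]>-200)&(S[:,0]<90)&(abs(S[:,1])<40)
    w=inb&(hsv[:,0]>4)&(hsv[:,0]<20)&(hsv[:,1]>90)
    for nm,m in(("rack",w&(S[:,2]>30)&(S[:,2]<70)),("top",w&(abs(S[:,2]-61)<3)),("yel",(hsv[:,0]>20)&(hsv[:,0]<32)&(hsv[:,1]>180)&(abs(S[:,2]-55)<17)&(abs(S[:,1]-50)<20)&(S[:,0]<140)&(S[:,0]>-220)),
       ("walls",(hsv[:,1]<50)&(hsv[:,2]>140)&(abs(S[:,2]-26)<3)&(abs(S[:,1])<60)&(abs(S[:,0]+50)<160))):
        print(n,nm,*[pc(m,k) for k in range(3)])
    print("obst",end=" ")
    g=(S[:,2]>12)&(S[:,2]<200)&(S[:,0]>-220)&(S[:,0]<300)&(S[:,1]>60)&(S[:,1]<300)
    im=np.zeros((52,24),np.uint8); im[((S[g][:,0]+220)/10).astype(int),((S[g][:,1]-60)/10).astype(int)]=255
    k,l,s,_=cv2.connectedComponentsWithStats(im)
    for a in s[1:]: print("x",a[0+1]*10-220,(a[1]+a[3])*10-220,"y",a[0]*10+60,(a[0]+a[2])*10+60,end="; ")
    g=(S[:,2]>30)&(S[:,2]<200)&(S[:,0]>-300)&(S[:,0]<90)&(S[:,1]<-45)&(S[:,1]>-180)
    print("\nneg side",g.sum(),S[g].min(0).round() if g.any() else "",S[g].max(0).round() if g.any() else "")
print("goal",wd(-200,43),wd(-150,43))
E
```

```text
scene rack (np.int64(332), array([-128., -126., -109.,  -49.,  -45.])) (np.int64(332), array([-32., -30., -12.,  27.,  33.])) (np.int64(332), array([30., 34., 56., 64., 68.]))
scene top (np.int64(119), array([-126., -124., -101.,  -49.,  -46.])) (np.int64(119), array([-31., -29.,  -5.,  27.,  30.])) (np.int64(119), array([58., 58., 61., 63., 64.]))
scene yel (np.int64(349), array([-180., -172.,  -47.,  100.,  116.])) (np.int64(349), array([45., 47., 50., 54., 56.])) (np.int64(349), array([38., 41., 59., 70., 71.]))
scene walls (np.int64(144), array([-200., -189.,  -74.,   83.,   95.])) (np.int64(144), array([-39., -39., -33.,  41.,  43.])) (np.int64(144), array([23., 23., 26., 29., 29.]))
obst x -210 -200 y 60 70; x -150 -140 y 80 90; x -140 -10 y 190 300; x -50 -40 y 60 70; x 140 160 y 60 80; x 170 230 y 110 170; 
neg side 139 [-300. -180.   31.] [-130.  -45.  102.]
side rack (np.int64(279), array([-116., -107.,  -42.,  -35.,  -33.])) (np.int64(279), array([-28., -27.,   7.,  34.,  34.])) (np.int64(279), array([32., 34., 58., 62., 66.]))
side top (np.int64(133), array([-117., -114.,  -59.,  -37.,  -36.])) (np.int64(133), array([-28., -27.,   8.,  32.,  33.])) (np.int64(133), array([58., 58., 60., 62., 64.]))
side yel (np.int64(161), array([-167., -149.,    5.,  125.,  134.])) (np.int64(161), array([47., 50., 54., 57., 58.])) (np.int64(161), array([42., 54., 68., 71., 72.]))
side walls (np.int64(57), array([-197., -183.,  -43.,   23.,   30.])) (np.int64(57), array([-37., -36.,  38.,  41.,  41.])) (np.int64(57), array([23., 23., 25., 28., 28.]))
obst x -120 0 y 200 300; x 140 170 y 60 80; x 180 240 y 110 170; 
neg side 354 [-300. -180.   30.] [-101.  -45.  101.]
goal [ 599.86146069 -131.44266669] [593.50823026 -81.84794456]
```

Call:
servo_tool(motion=[[[0.1,0.1,0,0,0,0.04,0.2],[0.2,0.2,0.04,0,0,0.08,0.45],[0.3,0.3,0.04,0,0,0.12,0.45],[0.4,0.4,0.04,0,0,0.16,0.45],[0.4,0.4,0.04,0,0,0.2,0.45],[0.4,0.4,0.04,0,0,0.2,0.45],[0.4,0.4,0.04,0,0,0.2,0.45],[0.4,0.4,0.04,0,0,0.2,0.45]]], newtons=60)

```text
clock: 0.9
eef_pos: [429.2, -299.7, 225.1]
eef_rot: [-3.141, 0.0, 1.059]
wrist_force: [-0.1, -0.2, 0.3]
finger_gap: 51.2
finger_force: 0.0
```

Call:
servo_tool(motion=[[[0.1,0.1,0,0,0,0.05,0.45],[0.2,0.2,0,0,0,0.1,0.45],[0.3,0.3,0,0,0,0.15,0.45],[0.41,0.4,0,0,0,0.2,0.45],[0.41,0.457,0,0,0,0.204,0.45],[0.41,0.457,0,0,0,0.204,0.45],[0.41,0.457,0,0,0,0.204,0.45],[0.41,0.457,0,0,0,0.204,0.45]]])

```text
clock: 1.7
eef_pos: [634.2, -71.7, 224.6]
eef_rot: [-3.14, -0.0, 1.699]
wrist_force: [-0.5, -1.2, 0.5]
finger_gap: 51.6
finger_force: 0.0
```

Run:
```python
from h import *
s=manip.read_state();print(s["clock"],st(s["eef_pos"]),s["eef_pos"],s["eef_rot"],s["finger_gap"],s["joints"])
f,P,c,_=cam("wrist"); np.save("wP.npy",P);np.save("wF.npy",f);cv2.imwrite("pics/w1.png",f[...,::-1])
```

```text
1.7 [-145.11074362    1.32891801  224.6430495 ] [634.22029345 -71.7033986  224.6430495 ] [-3.14043247e+00 -1.61742397e-04  1.69944362e+00] 51.59151410873409 [-1.69875065e-01  4.89612450e-01  1.21510631e+00 -1.88286423e-04
  1.43803034e+00 -2.98497423e-01]
```

View pics/w1.png

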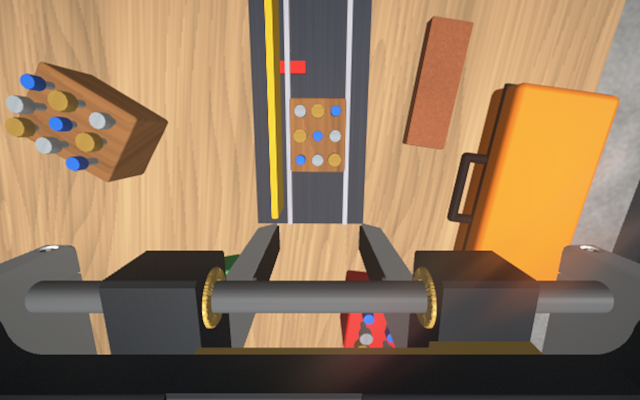

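The wrist view shows the yellow gate from (270,0) to its free end at (275,218), the red tongue at (292,67), the rack with its rear edge at row about 171 (columns 290–345), and the chute mouth at row 222. The red look-alike is near (365,320). I'll refine the station pose from this view.

Run:
```python
from h import *
P=np.load("wP.npy");F=np.load("wF.npy");S=st(P)
hsv=cv2.cvtColor(F,cv2.COLOR_RGB2HSV).astype(int)
top=np.zeros((400,640),bool);top[:240,240:380]=1
yel=top&(hsv[...,0]>20)&(hsv[...,0]<32)&(hsv[...,1]>180)&(S[...,2]>64)&(S[...,2]<76)
s=S[yel];print("yel z",np.median(s[:,2]),"x",s[:,0].min(),s[:,0].max())
for a in(-170,-100,-30,30):
    m=abs(s[:,0]-a)<12
    if m.any():print(a,"y",s[m][:,1].min().round(1),s[m][:,1].max().round(1))
for nm,m in(("tongue",top&((hsv[...,0]<5)|(hsv[...,0]>175))&(hsv[...,1]>180)&(S[...,2]<30)),("racktop",top&(hsv[...,0]>4)&(hsv[...,0]<20)&(hsv[...,1]>80)&(abs(S[...,2]-61)<5)&(abs(S[...,1])<40)),("base",top&(abs(S[...,2]-6)<4)&(hsv[...,2]<110)&(hsv[...,1]<110))):
    q=S[m];print(nm,len(q),np.percentile(q[:,0],[1,50,99]).round(1),np.percentile(q[:,1],[1,50,99]).round(1),np.median(q[:,2]).round(1), cv2.minAreaRect(q[:,:2].astype(np.float32)))
w=top&(hsv[...,1]<40)&(hsv[...,2]>130)&(abs(S[...,2]-26)<4);q=S[w]
for sg in(1,-1):
    r=q[q[:,1]*sg>20];print("wall",sg,np.percentile(r[:,1],[5,50,95]),r[:,0].min(),np.polyfit(r[:,0],r[:,1],1))
r=S[250:,330:420].reshape(-1,3); r=r[(r[:,2]>40)&(r[:,2]<100)];print("red",r.min(0),r.max(0))
```

```text
yel z 70.30160181714609 x -176.57270787911892 55.512106436243045
-170 y 50.6 57.3
-100 y 50.5 57.4
-30 y 50.3 57.7
30 y 50.1 57.7
tongue 230 [-4.9  1.2  8.3] [20.  30.1 49.9] 16.3 ((1.7133612632751465, 35.014766693115234), (30.08395767211914, 13.426177978515625), 89.54901123046875)
racktop 2830 [-121.1  -76.2  -40.3] [-27.8   2.5  34.2] 61.5 ((-80.91035461425781, 3.090517044067383), (63.57838439941406, 82.4875717163086), 88.90990447998047)
base 15129 [-200.4  -19.3   77.3] [-59.9   4.1  86.8] 6.6 ((-61.68219757080078, 13.32147216796875), (149.31082153320312, 281.9595947265625), 89.93016815185547)
wall 1 [37.84437987 40.84259663 43.51879318] -197.52800449634253 [-4.73667813e-03  4.05360393e+01]
wall -1 [-35.94567421 -33.37004122 -30.4448628 ] -197.3557344710281 [-3.03247537e-03 -3.34526608e+01]
red [-355.2437217   -98.54664672   40.51170541] [-287.75312462  -30.31229487   99.98321571]
```

Call:
servo_tool(motion=[[[0,0,-0.08,0,0,0,0.45],[0,0,-0.16,0,0,0,0.45],[0,0,-0.24,0,0,0,0.45],[0,0,-0.3,0,0,0,0.45],[0,0,-0.34,0,0,0,0.45],[0,0,-0.365,0,0,0,0.45],[0,0,-0.381,0,0,0,0.45],[0,0,-0.381,0,0,0,0.45],[0,0,-0.381,0,0,0,0.45]]])

```text
clock: 2.65
eef_pos: [634.6, -72.0, 36.0]
eef_rot: [3.14, 0.0, 1.699]
wrist_force: [-0.1, -0.4, 1.0]
finger_gap: 51.8
finger_force: 0.0
```

```bash
sed -i 's/^R=.*/&; O=O+R@np.array([2,3.5])/' h.py
python3 - <<'E'
from h import *
s=manip.read_state();print(s["clock"],st(s["eef_pos"]),s["wrist_force"],s["finger_gap"])
f,P,c,_=cam("wrist");cv2.imwrite("pics/w2.png",f[...,::-1])
E
```

```text
2.65 [-147.43163059   -2.48454927   36.03577751] [-0.0616164  -0.43240723  1.00141075] 51.832319845467055
```

View pics/w2.png

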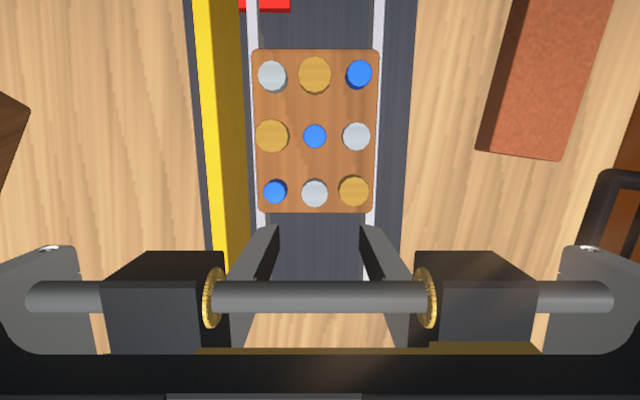

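Call:
servo_tool(motion=[[[-0.01,-0.001,0,0,0,0,0.4],[-0.02,-0.003,0,0,0,0,0.35],[-0.03,-0.004,0,0,0,0,0.3],[-0.04,-0.005,0,0,0,0,0.25],[-0.055,-0.007,0,0,0,0,0.2],[-0.07,-0.009,0,0,0,0,0.13],[-0.085,-0.011,0,0,0,0,0.06],[-0.101,-0.013,0,0,0,0,0],[-0.101,-0.013,0,0,0,0,0],[-0.101,-0.013,0,0,0,0,0]]])

```text
clock: 3.7
eef_pos: [583.6, -78.1, 35.0]
eef_rot: [-3.142, 0.0, 1.699]
wrist_force: [2.2, 0.9, -1.4]
finger_gap: 94.1
finger_force: 0.9
```

Run:
```python
from h import *
s=manip.read_state();print(s["clock"],st(s["eef_pos"]),s["wrist_force"],s["finger_gap"])
f,P,c,_=cam("wrist");cv2.imwrite("pics/w3.png",f[...,::-1])
```

```text
3.7 [-147.00277152   48.83956654   34.97643983] [ 2.19283918  0.85288871 -1.42035045] 94.08194832917793
```

View pics/w3.png

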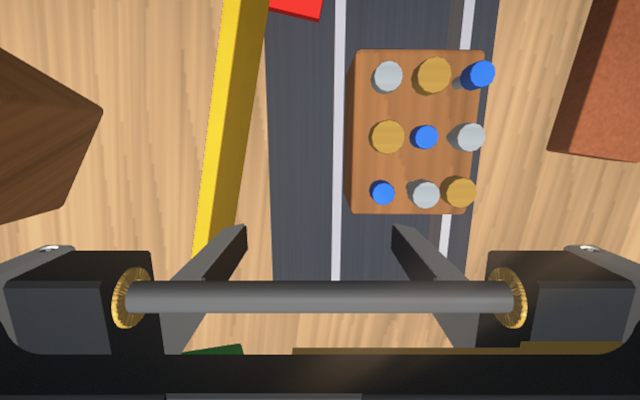

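The gate panel now leans outward on the left finger at (225,235), and the tongue at (295,5) is withdrawn outside the wall. The rack is still in line, with the right finger behind it. I'll start pushing.

Call:
servo_tool(motion=[[[-0.0004,0.01,0,0,0,0,0],[-0.0008,0.018,0,0,0,0,0],[-0.001,0.024,0,0,0,0,0],[-0.0013,0.03,0,0,0,0,0],[-0.0017,0.04,0,0,0,0,0],[-0.002,0.05,0,0,0,0,0],[-0.0025,0.06,0,0,0,0,0],[-0.003,0.07,0,0,0,0,0],[-0.0034,0.08,0,0,0,0,0],[-0.0038,0.09,0,0,0,0,0]]])

```text
clock: 4.75
eef_pos: [581.4, -33.8, 35.1]
eef_rot: [-3.14, 0.002, 1.699]
wrist_force: [-4.8, -14.7, 5.7]
finger_gap: 93.9
finger_force: 7.2
```

Run:
```python
from h import *
s=manip.read_state();print(s["clock"],st(s["eef_pos"]),s["wrist_force"],s["finger_gap"])
f,P,c,_=cam("wrist");cv2.imwrite("pics/w4.png",f[...,::-1])
```

```text
4.75 [-102.81159726   45.39673771   35.05624697] [ -4.75710655 -14.69968357   5.7401467 ] 93.89705618966914
```

View pics/w4.png

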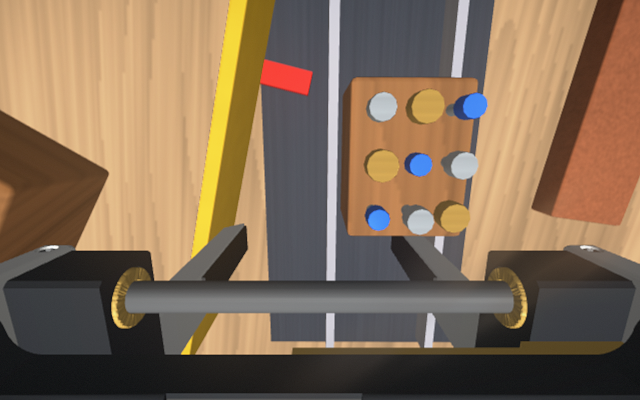

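Call:
servo_tool(motion=[[[-0.001,0.006,0,0,0,0,0],[-0.002,0.012,0,0,0,0,0],[-0.003,0.018,0,0,0,0,0],[-0.004,0.024,0,0,0,0,0]]])

```text
clock: 5.2
eef_pos: [579.9, -21.2, 35.0]
eef_rot: [3.141, 0.001, 1.699]
wrist_force: [3.1, -5.6, -0.7]
finger_gap: 93.8
finger_force: 2.6
```

Run:
```python
from h import *
s=manip.read_state();print(s["clock"],st(s["eef_pos"]),s["wrist_force"],s["finger_gap"],s["finger_force"])
f,P,c,_=cam("wrist");cv2.imwrite("pics/w5.png",f[...,::-1])
S=st(P);h=cv2.cvtColor(f,cv2.COLOR_RGB2HSV).astype(int)
m=(h[...,0]>4)&(h[...,0]<20)&(h[...,1]>80)&(abs(S[...,2]-61)<5)&(abs(S[...,1])<42);q=S[m]
print(np.percentile(q[:,0],[.5,99.5]),np.percentile(q[:,1],[.5,99.5]),cv2.minAreaRect(q[:,:2].astype(np.float32)),[np.median(q[q[:,0]<np.median(q[:,0])][:,2]),np.median(q[q[:,0]>np.median(q[:,0])][:,2])])
```

```text
5.2 [-90.0813651   45.32673456  34.98653993] [ 3.0598737  -5.60826946 -0.74424627] 93.82391667397755 2.601720350794494
[-79.06835312   2.72971795] [-32.53014483  29.96017203] ((-38.898555755615234, -1.8151588439941406), (83.8243408203125, 63.96144485473633), 0.04795867204666138) [np.float64(61.55544803436979), np.float64(61.493247717873004)]
```

Call:
servo_tool(motion=[[[-0.0004,0.01,0,0,0,0,0],[-0.0009,0.02,0,0,0,0,0],[-0.0013,0.03,0,0,0,0,0],[-0.0017,0.04,0,0,0,0,0],[-0.0022,0.05,0,0,0,0,0],[-0.0026,0.06,0,0,0,0,0],[-0.003,0.07,0,0,0,0,0],[-0.0035,0.08,0,0,0,0,0],[-0.0039,0.09,0,0,0,0,0],[-0.0044,0.1,0,0,0,0,0]]])

```text
clock: 6.25
eef_pos: [577.1, 27.3, 35.1]
eef_rot: [-3.14, 0.002, 1.698]
wrist_force: [-2.4, -17.0, 5.0]
finger_gap: 93.8
finger_force: 7.5
```

Call:
servo_tool(motion=[[[-0.0004,0.01,0,0,0,0,0],[-0.0009,0.02,0,0,0,0,0],[-0.0013,0.03,0,0,0,0,0],[-0.0017,0.04,0,0,0,0,0],[-0.0022,0.05,0,0,0,0,0],[-0.0026,0.06,0,0,0,0,0],[-0.003,0.068,0,0,0,0,0],[-0.0032,0.074,0,0,0,0,0]]])

```text
clock: 7.05
eef_pos: [575.6, 64.2, 35.1]
eef_rot: [-3.14, 0.003, 1.698]
wrist_force: [-2.5, -17.9, 6.1]
finger_gap: 93.6
finger_force: 8.4
```

```bash
cat > r.py <<'E'
from h import *
s=manip.read_state();print(s["clock"],st(s["eef_pos"]),s["wrist_force"],s["finger_gap"],s["finger_force"])
f,P,c,_=cam("wrist");cv2.imwrite("pics/w%d.png"%(s["clock"]*100),f[...,::-1])
S=st(P);h=cv2.cvtColor(f,cv2.COLOR_RGB2HSV).astype(int)
m=(h[...,0]>4)&(h[...,0]<20)&(h[...,1]>80)&(abs(S[...,2]-61)<5)&(abs(S[...,1])<42);q=S[m]
print(np.percentile(q[:,0],[.5,99.5]),np.percentile(q[:,1],[.5,99.5]),cv2.minAreaRect(q[:,:2].astype(np.float32)),[np.median(q[q[:,0]<np.median(q[:,0])][:,2]),np.median(q[q[:,0]>np.median(q[:,0])][:,2])])
E
python3 r.py
```

```text
7.05 [-4.82372479 38.71444544 35.10217582] [ -2.49019313 -17.88797813   6.08605248] 93.58684395850082 8.380943918600678
[ 5.69463036 88.18603763] [-34.23914406  28.33254305] ((54.262962341308594, 3.3089065551757812), (77.39141845703125, 101.7845458984375), 89.66866302490234) [np.float64(62.70902441832607), np.float64(62.52369165710287)]
```

Call:
servo_tool(motion=[[[-0.0005,0.004,0,0,0,0,0],[-0.001,0.008,0,0,0,0,0],[-0.0015,0.012,0,0,0,0,0],[-0.0015,0.012,0,0,0,0,0]]])

```text
clock: 7.5
eef_pos: [574.9, 70.4, 35.1]
eef_rot: [-3.14, 0.002, 1.698]
wrist_force: [-1.9, -15.1, 5.3]
finger_gap: 94.2
finger_force: 7.4
```

Call:
servo_tool(motion=[[[-0.0003,0.002,0,0,0,0,0],[-0.0005,0.004,0,0,0,0,0],[-0.0005,0.004,0,0,0,0,0]]])

```text
clock: 7.8
eef_pos: [574.7, 72.2, 35.1]
eef_rot: [-3.14, 0.003, 1.698]
wrist_force: [-3.2, -16.3, 4.9]
finger_gap: 94.0
finger_force: 7.8
```

```bash
python3 r.py
```

```text
7.8 [ 3.17708854 38.62315913 35.08979799] [ -3.21603203 -16.3112971    4.89577432] 94.00701871465797 7.82321048900485
[13.76653326 96.34717774] [-34.31511649  28.31587096] ((58.3231201171875, 3.4785690307617188), (77.7707748413086, 93.85435485839844), 89.5532455444336) [np.float64(62.700710526510846), np.float64(62.50396709015479)]
```

Call:
servo_tool(motion=[[[-0.0003,0.002,0,0,0,0,0],[-0.0005,0.004,0,0,0,0,0],[-0.0005,0.004,0,0,0,0,0]]])

```text
clock: 8.15
eef_pos: [574.5, 73.5, 35.1]
eef_rot: [-3.14, 0.003, 1.698]
wrist_force: [-1.9, -22.0, 4.8]
finger_gap: 94.2
finger_force: 10.5
```

Call:
servo_tool(motion=[[[-0.0003,0.002,0,0,0,0,0],[-0.0005,0.004,0,0,0,0,0],[-0.0005,0.004,0,0,0,0,0]]])

```text
clock: 8.45
eef_pos: [574.5, 73.8, 35.2]
eef_rot: [-3.14, 0.005, 1.696]
wrist_force: [-1.4, -34.2, 6.3]
finger_gap: 93.9
finger_force: 16.8
```

```bash
python3 r.py
```

```text
8.45 [ 4.80353271 38.5676203  35.21531784] [ -1.40619318 -34.17744481   6.32096215] 93.86577648640423 16.76201395690441
[15.13850106 97.56521048] [-34.43534107  28.28893272] ((59.14469909667969, 3.3041419982910156), (92.90373992919922, 76.89163208007812), 0.05277698114514351) [np.float64(62.746615431541755), np.float64(62.51373785475715)]
```

The force rose from 22 to 34 N with almost no motion, and the leading face reads 98 mm, so the rack is home. Next I back off, still holding the gate, and then let it follow the finger shut.

Call:
servo_tool(motion=[[[0.0005,-0.004,0,0,0,0,0],[0.001,-0.01,0,0,0,0,0],[0.002,-0.02,0,0,0,0,0],[0.004,-0.03,0,0,0,0,0],[0.005,-0.04,0,0,0,0,0],[0.006,-0.05,0,0,0,0,0],[0.006,-0.05,0,0,0,0,0]]])

```text
clock: 9.2
eef_pos: [577.6, 52.5, 34.9]
eef_rot: [3.142, 0.0, 1.699]
wrist_force: [3.2, -2.1, 0.4]
finger_gap: 93.9
finger_force: 2.1
```

Call:
servo_tool(motion=[[[0.008,0.001,0,0,0,0,0.05],[0.016,0.002,0,0,0,0,0.1],[0.024,0.003,0,0,0,0,0.15],[0.032,0.004,0,0,0,0,0.2],[0.04,0.005,0,0,0,0,0.25],[0.048,0.006,0,0,0,0,0.3],[0.056,0.007,0,0,0,0,0.35],[0.064,0.008,0,0,0,0,0.4],[0.075,0.01,0,0,0,0,0.5],[0.075,0.01,0,0,0,0,0.5]]])

```text
clock: 10.2
eef_pos: [615.3, 58.2, 34.8]
eef_rot: [-3.141, -0.0, 1.699]
wrist_force: [0.6, -0.9, 0.4]
finger_gap: 47.3
finger_force: 0.0
```

```bash
python3 r.py; ls -t pics|head -1
```

```text
10.2 [-15.87157792   0.08302647  34.81856667] [ 0.5921642  -0.90586847  0.4325144 ] 47.3200929260284 0.0
[14.33656999 97.24323935] [-33.9282514   28.83930801] ((51.7903938293457, 1.1658477783203125), (112.02411651611328, 74.85536193847656), 3.228914260864258) [np.float64(61.52408402915867), np.float64(61.53585632512424)]
w1019.png
```

Now I lift straight up, move clear of the station, and check.

Call:
servo_tool(motion=[[[0,0,0.03,0,0,0,0.5],[0,0,0.1,0,0,0,0.5],[0,0,0.18,0,0,0,0.5],[0,0,0.26,0,0,0,0.5],[0,0,0.34,0,0,0,0.5],[0,0,0.4,0,0,0,0.5],[0,-0.1,0.4,0,0,0,0.5],[0,-0.18,0.4,0,0,0,0.5],[0,-0.18,0.4,0,0,0,0.5],[0,-0.18,0.4,0,0,0,0.5]]])

```text
clock: 11.25
eef_pos: [614.7, -32.5, 235.9]
eef_rot: [3.141, -0.0, 1.698]
wrist_force: [-0.4, 0.9, -0.8]
finger_gap: 47.0
finger_force: 0.0
```

```bash
python3 r.py; cp pics/$(ls -t pics|head -1) pics/final.png
python3 - <<'E'
from h import *
f,P,_,_=cam("wrist");S=st(P);h=cv2.cvtColor(f,cv2.COLOR_RGB2HSV).astype(int)
y=(h[...,0]>20)&(h[...,0]<32)&(h[...,1]>180)&(abs(S[...,2]-70)<5)&(S[...,1]>20)&(S[...,1]<120);q=S[y]
print(len(q),np.polyfit(q[:,0],q[:,1],1),q[:,0].min(),q[:,0].max())
E
```

```text
11.25 [-105.76488365   12.20080379  235.92692378] [-0.3580726   0.94663092 -0.80881446] 47.034423966784196 0.0
[14.00520745 96.95411546] [-33.57787107  29.38181155] ((55.82897186279297, -2.1445789337158203), (63.660518646240234, 83.97980499267578), 89.97189331054688) [np.float64(61.33939405082154), np.float64(61.38645178360571)]
1607 [-2.65250597e-03  5.01608704e+01] -177.68276182290677 98.15507781090515
```

View pics/final.png

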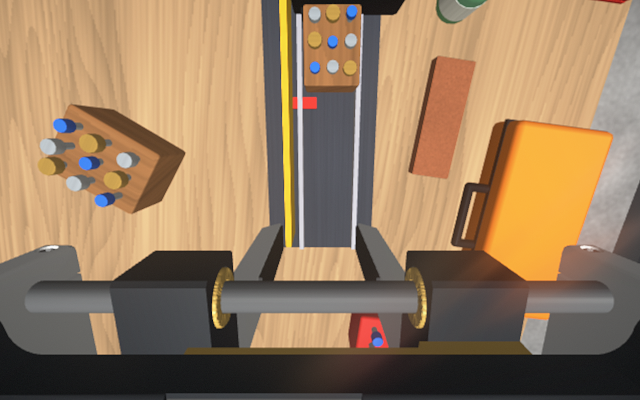

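The gate is parallel to the walls and shut, with the tongue at (305,102) behind the rack. The rack at (332,47) is home, with its centre at x = 55.8 mm against a target of 56. I'll hand it in.

```bash
python3 -c "
from cell import manip
print(manip.sign_off())"
```

```text
the job is handed in; nothing more can be done
None
```

The rack is home against the end stop, the gate is fully shut behind it, the robot is clear of everything, and the job was handed in at about 11 s.

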